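# Hang the counted tag on the packed crate

## Task

The crate of yellow-lidded jars has been counted. Take the blue tag out of the wooden tag rack and hang it by its eye on the steel hook at the front of the crate with the yellow lids, so that it hangs freely and upright below the hook. Leave the red and white tags standing in the rack.

Things in the scene. Friction and masses are not known exactly. Their poses are not given: they have to be found in the camera images.
- blue_tag: Blue plate, 8 mm thick (x), 150 mm tall (z), 60 g, faces alike, upright in a rack slot. From the bottom: panel 60 mm wide (y), 70 mm tall; then an eye, a hole along x 34 mm wide, from 70 to 110 mm above the bottom edge, upper corners cut so that it centres on a hook; then a gripping tab 30 mm wide, 40 mm tall. Origin: middle of the bottom edge; z up to the tab.
- red_tag: Red tag of the same shape, origin and axes, to be left in place. The fixed wooden rack (260 x 70 mm, 35 mm high) has three slots 85 mm apart in a row along the tags' y; they are 28 mm deep, so a tag's bottom is 7 mm above the table, and hold it loosely, about 1 mm of play each side. Which tag is in which slot varies.
- white_tag: White tag of the same shape, origin and axes, in another slot of the same rack, to be left in place.
- yellow_crate: Fixed crate with yellow-lidded jars to 91 mm high. Origin: on the table, straight below the middle of its hook; x points to the jars, z up. Steel rod 8 mm thick at y = 0: upright at x = 34 mm, bent at z = 150 (axis) to a level peg to x = -30, then up to a tip at x = -38, z = 162 (top 166). Pass the eye over the tip along +x; hang near x = 0. Nothing is above it. The brown-lid crate has a like hook.
There are look-alikes about, which are no part of the job. There is more than one size of the blue_tag; the one meant has the size given above.

How it is judged:
By the outcome, as a careful person would: the job done as asked, in the order asked, and still so for the second after the job is handed in, with the robot touching nothing.
It also fails if it takes over 45 s, if anything falls off the work surface, if the arm or the gripper's body presses on something with over 40 N, if the wrist force passes 120 N, or if a joint passes its speed limit or range.

## Robot

A 6-joint arm with a two-finger parallel gripper is mounted at the origin on the work surface. World frame = base frame: x ahead of the robot, y to its left, z up, the work surface at z = 0. Lengths are in m, angles in rad, forces in N, time in s.
With the tool pointing down it reaches from about 0.2 to 0.875 m from the base axis. Payload 3.4 kg.
Tool frame: the origin (TCP) lies at the very end of the fingers, on their centre line; the grasp point (between the pads) lies 19 mm behind it; x points along the fingers, z is the direction in which the jaws open and shut, and the axes are right-handed (so a half turn about x gives the same grasp; the last joint's range is limited). The gripper opens to 94 mm and grips with 3 to 60 N. Pads are 16 mm wide; open, the fingers measure 119 mm over their backs; the gripper's body (75 mm by 177 mm) begins 78 mm behind the grasp point.
Start: joints at [-1.354, 0.276, 1.505, -0, 1.361, -0.121], TCP at [0.191, -0.543, 0.205] pointing down, gripper open.
Joint ranges: [-2.89, 2.89], [-0.75, 2.08], [0.22, 2.7], [-1.18, 4.32], [0.11, 2.71], [-2.7, 2.7]. Speed limits (rad/s): [2.57, 2.57, 3.14, 3.14, 3.14, 3.14].

## Interface

Orientations are given as a unit quaternion [w, x, y, z].
In Python, from station import robot, eyes gives the robot as it stands.
- The arm moves only by the shell command python3 -m crank 'ROWS' [FORCE]. ROWS is text: rows parted by semicolons, each of 7 numbers parted by spaces: the turn, a rotation vector about the tool's x, y, z in degrees, then the shift along the tool's x, y, z in m, then the finger opening in m, from 0 to 0.094. A call has 1 to 5 rows; each row is the pose to reach, as a shift and turn from the pose commanded when the call began, along the tool's axes at that moment; what a row does not reach only later rows make up. A row lasts 1/12 s, in which the tool goes at most 41.7 mm and 7.16 degrees, less where a joint would pass 70% of its speed; a pose out of reach is approached as far as the arm can. A call with a gripper value outside its range is refused whole. The fingers move at their own pace and stop on an object; FORCE is the grip in N (left out, the last holds). Time passes only in rows, so rows that repeat a pose let the fingers close. It gives the time, the measured TCP pose, the force and the opening at its end, in the units of the state.
- robot.state(): the state, without advancing time (a new reading comes with each control period).
- eyes.read_camera(name): name is "scene" or "side" or "wrist"; returns a dict with "image" (420x560x3 uint8, blue, green, red), "mtx" (3x3 intrinsics, pixels), "R" (3x3) and "t" (3): a world point X has camera coordinates R X + t; the wrist camera has in their place "T_tool_cam" (4x4, takes a point from camera to tool coordinates, whose origin is the TCP and whose axes are the tool frame's). Camera axes: x right, y down, z forward; pixel columns grow to the right and rows downward; lengths in m; the calibration is good to about 2 mm. A picture is of the moment at which its call begins: read the wrist's pose just before it. There is no depth.
- robot.job_done(): hands the job in, once; it reports no verdict.
Trained networks look in a picture, given as the dict that the camera call returned (one of the last four; its "shot" number tells which), for a name from the list of things; names that differ only in an ending like _2 or _b are one class to them, and where a whole thing is asked for, a point or a joint stands for the part that bears it (a point fixed in the world has none). Each returns a list of dicts, best first, with "conf" (0 to 1); they miss things now and then, are a little off and sometimes report something else, mostly with a low value. They report only what shows in the picture. A call takes as long as a camera call. They do not tell look-alikes from the thing itself.
- eyes.find_in(picture, thing): "box" ([left, top, right, bottom] in pixels, round what is visible of it).
The state is a dict: "time_s": time; "joints": joint angles; "joint_vel": joint speeds; "joint_torque": joint torques, N m; "position": TCP position; "eef_rot": TCP orientation; "ft_force": force on the tool from outside, world axes, zero at the start; "wrist_torque": the same for the moment, N m; "grip_width": opening from 0.0 (shut) to 1.0 (fully open).
Only numpy, scipy, OpenCV 4.12 (cv2) and the standard library are available. Lean on these libraries where they do the work, as an engineer would, in place of code of your own. Each camera call takes 0.05 s, during which the arm holds its last target. There are 200 camera calls.

## Working session

There is one attempt and no reset: what is moved stays moved. The work goes in short steps, Python scripts to look and compute and a shell command to move; the robot and the scene stay as the last step left them, time stands still between calls to the robot, and variables do not carry over. Pictures are saved under pics/ and viewed, about 8 in all and at most 12, crops included, and the job is handed in when it is done.

```bash
mkdir -p pics
python3 - <<'E'
from station import robot, eyes
import cv2,numpy as np
s=robot.state();print(s['time_s'],s['position'],s['eef_rot'])
for n in ['scene','side']:
    p=eyes.read_camera(n);cv2.imwrite(f'pics/{n}0.png',p['image'])
    print(n,p['mtx'].tolist() if hasattr(p['mtx'],'tolist') else p['mtx'],np.round(p['R'],3).tolist(),np.round(p['t'],3).tolist())
    for t in ['blue_tag','red_tag','white_tag','yellow_crate']:
        print(t,[(np.round(d['box']).tolist(),round(d['conf'],2)) for d in eyes.find_in(p,t)])
E
```

```text
0.0 [ 0.19040907 -0.54195878  0.2046406 ] [ 0.57645991  0.40923732  0.57741257 -0.4084281 ]
scene [[496.8632334908803, 0.0, 282.66425960327314], [0.0, 496.8632334908803, 210.42801296762198], [0.0, 0.0, 1.0]] [[-0.365, 0.931, -0.015], [0.668, 0.251, -0.7], [-0.648, -0.266, -0.714]] [0.181, -0.306, 1.316]
blue_tag [([296.0, 127.0, 317.0, 175.0], 0.97), ([215.0, 119.0, 246.0, 212.0], 0.92), ([280.0, 144.0, 307.0, 198.0], 0.9)]
red_tag [([359.0, 171.0, 390.0, 228.0], 0.98), ([272.0, 235.0, 460.0, 419.0], 0.68)]
white_tag [([316.0, 158.0, 349.0, 212.0], 0.91)]
yellow_crate [([271.0, 236.0, 463.0, 419.0], 0.73)]
side [[441.98397116910263, 0.0, 280.6213487682102], [0.0, 441.98397116910263, 212.32076370676012], [0.0, 0.0, 1.0]] [[0.979, -0.205, 0.003], [-0.162, -0.782, -0.602], [0.125, 0.589, -0.798]] [-0.482, 0.08, 0.834]
blue_tag [([197.0, 186.0, 210.0, 237.0], 0.91), ([254.0, 198.0, 302.0, 269.0], 0.76), ([249.0, 158.0, 257.0, 222.0], 0.57)]
red_tag [([244.0, 97.0, 251.0, 124.0], 0.63)]
white_tag [([244.0, 124.0, 256.0, 177.0], 0.57)]
yellow_crate [([317.0, 54.0, 450.0, 158.0], 0.9)]
```

View pics/scene0.png

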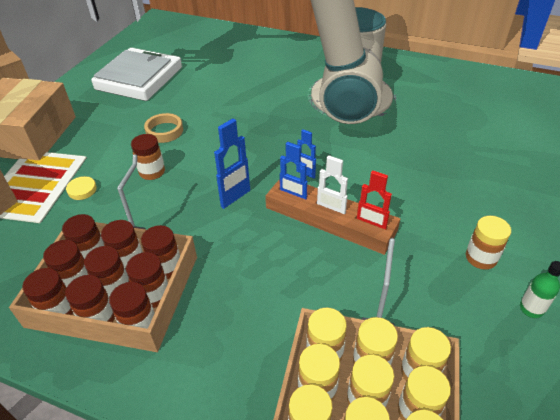

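View pics/side0.png

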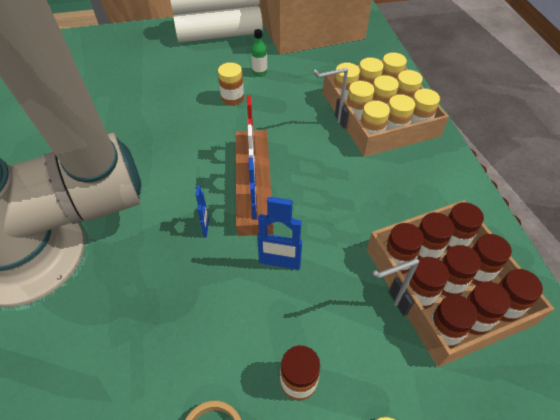

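The scene view shows three blue tags. A big one stands free at (231,165). A small one stands behind the rack at (307,152). The third, at (293,172), is in the rack slot beside the white (333,185) and red (375,200) tags. The rack one fits the description: it is in a slot and the same size as red and white. I'll confirm it in an enlarged crop, together with the yellow hook.

Run:
```python
import cv2,numpy as np
a=cv2.imread('pics/scene0.png');b=cv2.imread('pics/side0.png')
c1=cv2.resize(a[110:250,260:410],None,fx=4,fy=4,interpolation=cv2.INTER_CUBIC) # 600x560
c2=cv2.resize(a[225:325,365:415],(200,400),interpolation=cv2.INTER_CUBIC) 
c2=np.vstack([c2,np.zeros((160,200,3),np.uint8)])
cv2.imwrite('pics/c1.png',np.hstack([c1,c2]))
d1=cv2.resize(b[85:245,225:305],None,fx=3.6,fy=3.6,interpolation=cv2.INTER_CUBIC)
d2=cv2.resize(b[50:150,305:425],None,fx=4,fy=4,interpolation=cv2.INTER_CUBIC)
o=np.zeros((576,768,3),np.uint8);o[:,:288]=d1;o[:400,288:]=d2
cv2.imwrite('pics/c2.png',o)
```

```text
(no output)
```

View pics/c1.png

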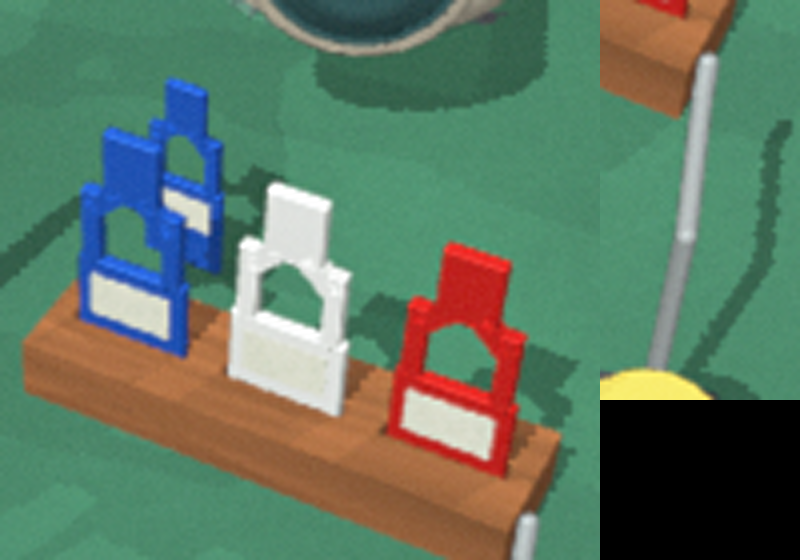

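View pics/c2.png

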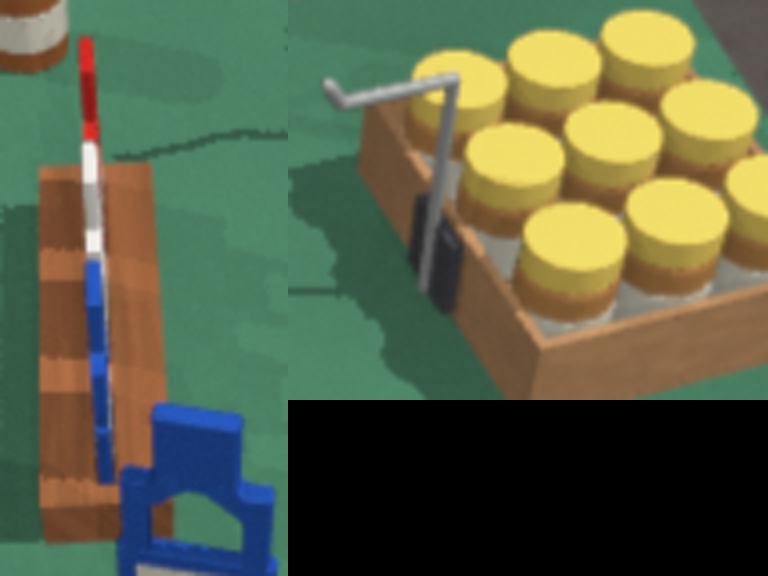

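Confirmed: the rack's blue tag, tab top at about (293,143) in the scene view, matches white and red in size. The yellow hook's tip is at (392,239) in scene and (315,71) in side. Its rear corner is at (386,284) in scene and (346,70) in side.

```bash
cat > h.py <<'E'
import numpy as np,cv2
from scipy.spatial.transform import Rotation as Ro
def ray(p,uv):
    R,t=np.array(p['R']),np.array(p['t']);d=R.T@np.linalg.inv(p['mtx'])@[*uv,1.];return -R.T@t,d/np.linalg.norm(d)
def onz(p,uv,z):
    o,d=ray(p,uv);return o+d*(z-o[2])/d[2]
def tri(p,u,q,v):
    o,d=ray(p,u);a,b=ray(q,v);s=np.linalg.lstsq(np.c_[d,-b],a-o,rcond=None)[0]
    A,B=o+d*s[0],a+b*s[1];return (A+B)/2,np.linalg.norm(A-B)
def rot(s):
    q=s['eef_rot'];return Ro.from_quat([q[1],q[2],q[3],q[0]])
E
python3 - <<'E'
from h import *
from station import robot,eyes
np.set_printoptions(precision=4,suppress=True)
P=eyes.read_camera('scene');Q=eyes.read_camera('side')
for u in [(293.5,143.3),(335,157.5),(379.7,172.8)]: print(onz(P,u,.157))
print('side bl top',onz(Q,(225+92/3.6,85+262/3.6),.157))
print('tip',tri(P,(392,239.5),Q,(315,71.2)), onz(P,(392,239.5),.164),onz(Q,(315,71.2),.164))
print('cor',tri(P,(386.5,284.5),Q,(346.5,69.7)), onz(P,(386.5,284.5),.152),onz(Q,(346.5,69.7),.152))
print('bend',onz(Q,(319.5,75.7),.150))
print(rot(robot.state()).as_matrix())
w=eyes.read_camera('wrist');print(w['T_tool_cam'])
E
```

```text
[0.4355 0.0003 0.157 ]
[0.4482 0.0845 0.157 ]
[0.4609 0.1692 0.157 ]
side bl top [0.4407 0.0113 0.157 ]
tip (array([0.6105, 0.2229, 0.163 ]), np.float64(0.0015016350066506074)) [0.6106 0.2234 0.164 ] [0.6104 0.2206 0.164 ]
cor (array([0.6834, 0.2336, 0.1487]), np.float64(0.0011068496828105963)) [0.6853 0.2341 0.152 ] [0.6819 0.2286 0.152 ]
bend [0.6216 0.2227 0.15  ]
[[ 0.      0.9435  0.3314]
 [-0.0002  0.3314 -0.9435]
 [-1.     -0.      0.0002]]
[[-0.0004 -0.2768  0.9609 -0.1793]
 [ 0.001  -0.9609 -0.2768  0.08  ]
 [ 1.      0.0009  0.0007 -0.0004]
 [ 0.      0.      0.      1.    ]]
```

```bash
cat >> h.py <<'E'
def go(s,xyz,zang):
    """tool-axis shift and turn about tool x (deg) to a tool-down pose with tool z at zang deg"""
    R=rot(s);c,a=np.cos(np.radians(zang)),np.sin(np.radians(zang))
    z=np.array([c,a,0]);x=np.array([0,0,-1.]);T=np.c_[x,np.cross(z,x),z]
    rv=np.degrees((R.inv()*Ro.from_matrix(T)).as_rotvec())
    return np.round(rv,2),np.round(R.inv().apply(np.array(xyz)-s['position']),4)
E
python3 - <<'E'
from h import *
from station import robot,eyes
np.set_printoptions(precision=4,suppress=True)
P=eyes.read_camera('scene');Q=eyes.read_camera('side')
b=onz(P,(233,204),0);print('big base',b,tri(P,(228,122),Q,(281,200)))
print('small base',onz(P,(308,172),0),tri(P,(306,131),Q,(200,187)))
print(go(robot.state(),[.437,.002,.30],-8.55))
E
```

```text
big base [ 0.4814 -0.1171  0.    ] (array([ 0.4657, -0.1184,  0.1941]), np.float64(0.004936654424358842))
small base [ 0.3315 -0.0043  0.    ] (array([ 0.3459, -0.0062,  0.1212]), np.float64(2.6225684394449174e-05))
(array([-62.1 ,   0.01,   0.01]), array([-0.0946,  0.413 , -0.4321]))
```

```bash
r="python3 - "; python3 -m crank '-62.1 0 0 -0.095 0.413 -0.432 0.04;-62.1 0 0 -0.095 0.413 -0.432 0.04;-62.1 0 0 -0.095 0.413 -0.432 0.04;-62.1 0 0 -0.095 0.413 -0.432 0.04;-62.1 0 0 -0.095 0.413 -0.432 0.04' 20
cat > g.py <<'E'
from h import *
from station import robot
import sys
a=list(map(float,sys.argv[1:]));s=robot.state()
print(s['time_s'],np.round(s['position'],4),np.round(s['joints'],2),s['grip_width'],*go(s,a[:3],a[3]))
E
python3 g.py .437 .002 .30 -8.55
```

```text
time_s: 1.17
position: [0.2757, -0.3534, 0.2385]
eef_rot: [0.675, 0.21, 0.675, -0.21]
ft_force: [1.3, -0.7, 0.5]
grip_width: 0.681
1.1667 [ 0.2757 -0.3534  0.2385] [-1.06  0.06  1.69  0.    1.39 -0.46] 0.6806430341208927 [-2.599e+01  2.000e-02 -0.000e+00] [-0.0615  0.3842 -0.0686]
```

```bash
python3 -m crank '-26 0 0 -0.0615 0.384 -0.0686 0.04;-26 0 0 -0.0615 0.384 -0.0686 0.04;-26 0 0 -0.0615 0.384 -0.0686 0.04;-26 0 0 -0.0615 0.384 -0.0686 0.04;-26 0 0 -0.0615 0.384 -0.0686 0.04' >/dev/null
python3 g.py .437 .002 .30 -8.55
```

```text
1.5833 [ 0.3617 -0.1663  0.2713] [-0.61 -0.03  1.71 -0.    1.46 -0.45] 0.42158967109236406 [-0.16  0.07  0.03] [-0.0288  0.1777  0.049 ]
```

```bash
python3 -m crank '-0.15 0 0 -0.029 0.178 0.049 0.04;-0.15 0 0 -0.029 0.178 0.049 0.04;-0.15 0 0 -0.029 0.178 0.049 0.04;-0.15 0 0 -0.029 0.178 0.049 0.04;-0.15 0 0 -0.029 0.178 0.049 0.04' >/dev/null
python3 g.py .437 .002 .30 -8.55
python3 - <<'E'
from station import robot,eyes
from h import *
np.set_printoptions(precision=4,suppress=True)
s=robot.state();w=eyes.read_camera('wrist');cv2.imwrite('pics/w1.png',w['image'])
T=w['T_tool_cam'];R=rot(s).as_matrix()@T[:3,:3];t=rot(s).apply(T[:3,3])+s['position']
np.savez('w1.npz',mtx=w['mtx'],R=R.T,t=-R.T@t)
for n in ['blue_tag','white_tag','red_tag']: print(n,[(np.round(d['box']),round(d['conf'],2)) for d in eyes.find_in(w,n)])
E
```

```text
2.0 [0.4386 0.0042 0.3006] [-0.15  0.02  1.59  0.    1.53 -0.  ] 0.4254160808829722 [ 0.06  0.14 -0.13] [ 0.0006 -0.0025 -0.0013]
blue_tag [(array([273., 159., 284., 217.]), 0.79), (array([282., 243., 327., 326.]), 0.74), (array([192., 178., 216., 224.]), 0.6)]
white_tag [(array([276.,  88., 287., 140.]), 0.58)]
red_tag [(array([279.,   0., 284.,  73.]), 0.72)]
```

View pics/w1.png

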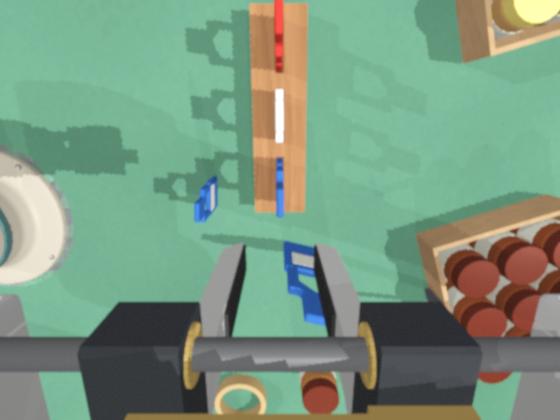

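Run:
```python
from h import *
np.set_printoptions(precision=4,suppress=True)
w=np.load('w1.npz')
proj=lambda X:(lambda c:(w['mtx']@c)[:2]/c[2])(w['R']@X+w['t'])
n=np.array([.149,.989,0])
for c in [(.4365,.0005),(.4375,.004)]:
  C=np.array([*c,0])
  for y,z in [(-.015,.157),(.015,.157),(-.03,.117),(.03,.117),(-.03,.035),(.03,.035)]: print(c,y,z,proj(C+n*y+[0,0,z]))
im=cv2.imread('pics/w1.png').astype(int);B,G,Rr=im[...,0],im[...,1],im[...,2]
m=(B>110)&(B-Rr>80)&(B-G>50)
for r in range(154,224,4):
  c=np.where(m[r,262:298])[0]+262;print(r,(c.min(),c.max(),len(c)) if len(c) else '-')
```

```text
(0.4365, 0.0005) -0.015 0.157 [278.3645 216.6114]
(0.4365, 0.0005) 0.015 0.157 [278.4094 188.0754]
(0.4365, 0.0005) -0.03 0.117 [278.3856 218.8417]
(0.4365, 0.0005) 0.03 0.117 [278.4678 167.2539]
(0.4365, 0.0005) -0.03 0.035 [278.4507 201.2532]
(0.4365, 0.0005) 0.03 0.035 [278.5207 158.1944]
(0.4375, 0.004) -0.015 0.157 [278.8248 213.2529]
(0.4375, 0.004) 0.015 0.157 [278.8814 184.5466]
(0.4375, 0.004) -0.03 0.117 [278.7943 215.8658]
(0.4375, 0.004) 0.03 0.117 [278.8953 164.0021]
(0.4375, 0.004) -0.03 0.035 [278.7892 198.7511]
(0.4375, 0.004) 0.03 0.035 [278.8721 155.5025]
154 -
158 -
162 (np.int64(278), np.int64(281), 4)
166 (np.int64(277), np.int64(281), 5)
170 (np.int64(277), np.int64(282), 6)
174 (np.int64(277), np.int64(282), 6)
178 (np.int64(277), np.int64(282), 6)
182 (np.int64(277), np.int64(282), 6)
186 (np.int64(277), np.int64(281), 5)
190 (np.int64(277), np.int64(282), 6)
194 (np.int64(277), np.int64(282), 6)
198 (np.int64(277), np.int64(282), 6)
202 (np.int64(277), np.int64(282), 6)
206 (np.int64(277), np.int64(282), 6)
210 (np.int64(277), np.int64(282), 6)
214 (np.int64(277), np.int64(283), 7)
218 -
222 -
```

```bash
python3 g.py .4387 .002 .123 -8.55;  python3 -m crank '0 0 0 0.1 -0.002 0 0.04;0 0 0 0.1 -0.002 0 0.04;0 0 0 0.1 -0.002 0 0.04;0 0 0 0.178 -0.002 0 0.04;0 0 0 0.178 -0.002 0 0.04' >/dev/null
python3 g.py .4387 .002 .123 -8.55
```

```text
2.2 [4.368e-01 1.000e-04 2.994e-01] [-0.16  0.02  1.59 -0.    1.53 -0.01] 0.4252653975403031 [-0.05 -0.03  0.07] [0.1764 0.0024 0.0017]
2.6167 [ 0.4362 -0.0037  0.1204] [-0.17  0.14  1.92 -0.    1.08 -0.01] 0.4249336335542412 [-0.28  0.08  0.06] [-0.0026  0.006   0.0016]
```

```bash
python3 -m crank '0 0 0 -0.002 0.005 0.0015 0.04;0 0 0 -0.002 0.005 0.0015 0.04;0 0 0 -0.002 0.005 0.0015 0.04' >/dev/null
python3 g.py .4387 .002 .123 -8.55;python3 -m crank '0 0 0 0 0 0 0.0;0 0 0 0 0 0 0;0 0 0 0 0 0 0;0 0 0 0 0 0 0;0 0 0 0 0 0 0' 25
python3 g.py .4387 .002 .30 -8.55
```

```text
2.8667 [0.4407 0.0019 0.1254] [-0.15  0.14  1.9  -0.    1.1  -0.  ] 0.42306040985687426 [-0.2   0.18  0.02] [ 0.0024 -0.0002 -0.002 ]
time_s: 3.28
position: [0.4395, 0.0029, 0.1243]
eef_rot: [0.706, 0.053, 0.705, -0.054]
ft_force: [-0.0, -0.3, -0.2]
grip_width: 0.106
3.2833 [0.4395 0.0029 0.1243] [-0.15  0.14  1.91 -0.    1.1  -0.  ] 0.10627201610840921 [-0.12  0.08  0.01] [-0.1757 -0.001  -0.0004]
```

```bash
python3 -m crank '0 0 0 0 0 0 0;0 0 0 0 0 0 0;0 0 0 -0.01 0 0 0;0 0 0 -0.025 0 0 0;0 0 0 -0.04 0 0 0' 25
python3 -m crank '0 0 0 -0.03 0 0 0;0 0 0 -0.06 0 0 0;0 0 0 -0.09 0 0 0;0 0 0 -0.12 0 0 0;0 0 0 -0.145 0 0 0'
python3 g.py .54 .2125 .31 8.35
python3 - <<'E'
from station import eyes
import cv2
cv2.imwrite('pics/s2.png',eyes.read_camera('scene')['image'])
E
```

```text
time_s: 3.7
position: [0.4386, 0.0031, 0.1634]
eef_rot: [0.704, 0.054, 0.706, -0.053]
ft_force: [1.1, -0.2, -0.1]
grip_width: 0.086
time_s: 4.12
position: [0.4392, 0.003, 0.3104]
eef_rot: [0.706, 0.053, 0.705, -0.054]
ft_force: [0.6, -0.7, -1.3]
grip_width: 0.086
4.1167 [0.4392 0.003  0.3104] [-0.15  0.02  1.56 -0.    1.56 -0.  ] 0.08621143005474378 [-17.02   0.07   0.02] [0.0005 0.2223 0.068 ]
```

View pics/s2.png

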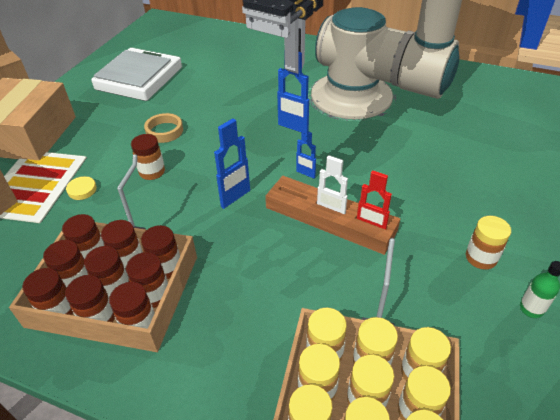

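The blue tag is held upright by its tab at about (293,90), and red and white are still in the rack. Next I move to a point in front of the hook.

```bash
python3 -m crank '-17 0 0 0 0.222 0.068 0;-17 0 0 0 0.222 0.068 0;-17 0 0 0 0.222 0.068 0;-17 0 0 0 0.222 0.068 0;-17 0 0 0 0.222 0.068 0'>/dev/null
python3 -m crank '0 0 0 0 0 0 0' >/dev/null;python3 g.py .54 .2125 .31 8.35;python3 g.py .54 .2125 .182 8.35
```

```text
4.6667 [0.532  0.1973 0.3061] [0.23 0.23 1.33 0.   1.59 0.08] 0.08163920048442846 [ 0.29  0.   -0.25] [-0.0038  0.0139  0.0102]
4.6667 [0.532  0.1973 0.3061] [0.23 0.23 1.33 0.   1.59 0.08] 0.08163920048442846 [ 0.29  0.   -0.25] [0.1242 0.0133 0.0102]
```

```bash
python3 -m crank '0 0 0 0.04 0.013 0.01 0;0 0 0 0.08 0.013 0.01 0;0 0 0 0.115 0.013 0.01 0;0 0 0 0.124 0.013 0.01 0;0 0 0 0.124 0.013 0.01 0'>/dev/null
python3 -m crank '0 0 0 0 0 0 0;0 0 0 0 0 0 0' >/dev/null;python3 g.py .54 .2125 .182 8.35
python3 - <<'E'
from station import robot,eyes
from h import *
s=robot.state();p=eyes.read_camera('side');w=eyes.read_camera('wrist')
a=cv2.resize(p['image'][20:170,240:440],None,fx=4,fy=4,interpolation=cv2.INTER_CUBIC)
cv2.imwrite('pics/a3.png',a)
T=w['T_tool_cam'];R=rot(s).as_matrix()@T[:3,:3];t=rot(s).apply(T[:3,3])+s['position']
np.savez('w3.npz',mtx=w['mtx'],R=R.T,t=-R.T@t);cv2.imwrite('pics/w3.png',w['image'])
E
```

```text
5.25 [0.5393 0.2051 0.187 ] [ 0.24  0.29  1.54 -0.    1.31  0.1 ] 0.08619119001859775 [-0.06  0.26 -0.02] [0.0051 0.0072 0.0017]
```

View pics/w3.png

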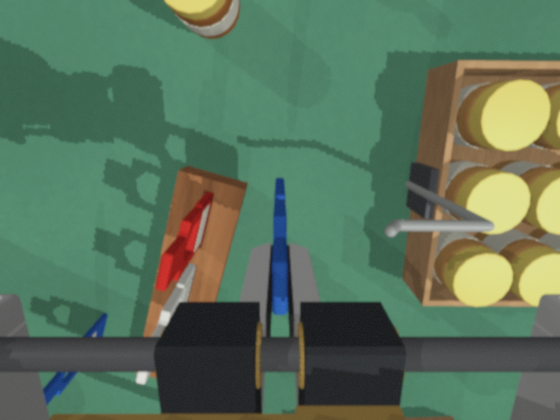

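View pics/a3.png

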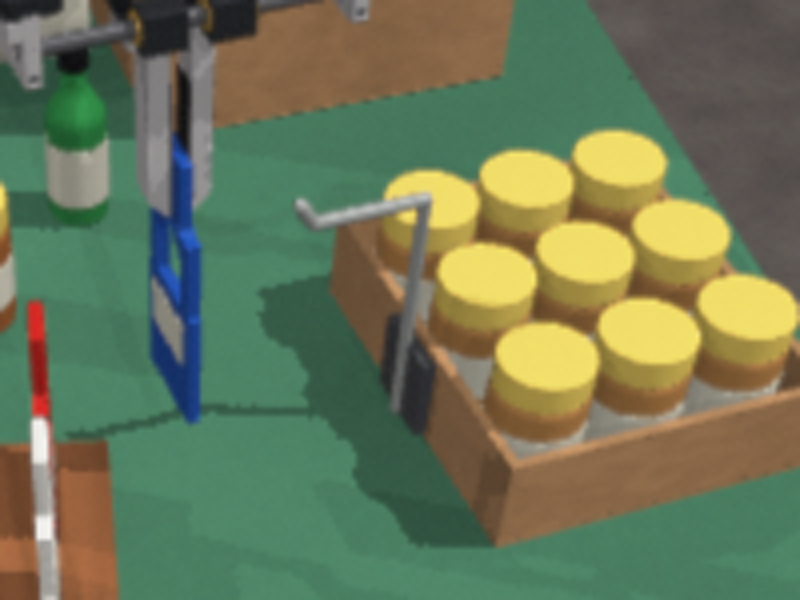

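Wrist view: the peg runs level from the tip (393,229) to the corner (488,226), parallel to the jaws. The tag hangs at column 280. I take the remaining offset from this view.

```bash
python3 - <<'E'
from h import *
from station import robot
np.set_printoptions(precision=4,suppress=True)
w=np.load('w3.npz');s=robot.state();Ri=rot(s).inv()
for u,z in [((393,229),.162),((488,226),.150)]:
  X=onz(w,u,z);print(X,'tool:',Ri.apply(X-s['position']))
E
python3 g.py .57 .2169 .182 8.35
```

```text
[0.6115 0.2248 0.162 ] tool: [0.0256 0.009  0.0743]
[0.6818 0.233  0.15  ] tool: [0.038  0.0069 0.1449]
5.35 [0.5392 0.2051 0.1872] [ 0.24  0.29  1.54 -0.    1.31  0.1 ] 0.08097211924546203 [-0.05  0.29 -0.02] [0.0054 0.0072 0.0321]
```

```bash
python3 -m crank '0 0 0 0.004 0.008 0.01 0;0 0 0 0.004 0.008 0.03 0;0 0 0 0.004 0.008 0.045 0;0 0 0 0.004 0.008 0.045 0;0 0 0 0.004 0.008 0.045 0'
python3 - <<'E'
from station import robot,eyes
from h import *
w=eyes.read_camera('wrist');s=robot.state();print(s['position'],go(s,[.649,.2285,.183],8.2))
p=eyes.read_camera('side')
a=np.hstack([cv2.resize(p['image'][20:130,260:360],(400,440),interpolation=cv2.INTER_CUBIC),cv2.resize(w['image'][100:320,220:420],(400,440),interpolation=cv2.INTER_CUBIC)])
cv2.imwrite('pics/a4.png',a)
E
```

```text
time_s: 5.77
position: [0.5816, 0.2199, 0.1807]
eef_rot: [0.705, -0.051, 0.705, 0.051]
ft_force: [0.1, -0.7, -1.0]
grip_width: 0.082
[0.58069078 0.21963972 0.18061593] (array([ 0.12, -0.03, -0.01]), array([-0.0024, -0.0011,  0.0689]))
```

View pics/a4.png

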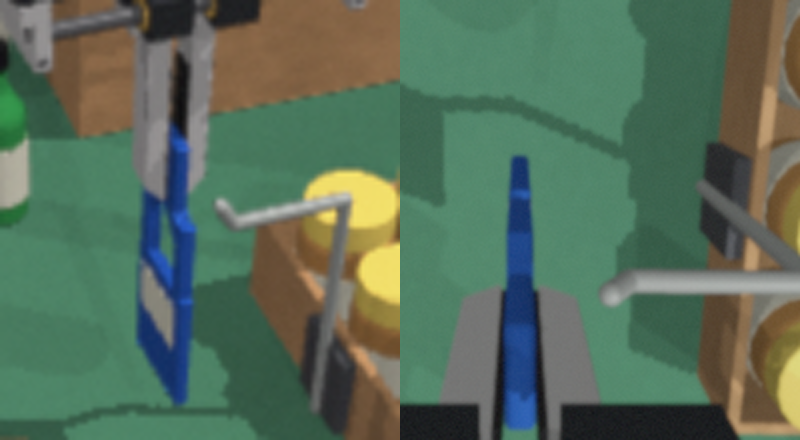

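The tag stands just in front of the tip and in line with the peg, with the eye level with the tip. I thread it now.

```bash
python3 -m crank '0 0 0 -0.002 0 0.01 0;0 0 0 -0.002 0 0.022 0;0 0 0 -0.002 0 0.036 0;0 0 0 -0.002 0 0.052 0;0 0 0 -0.002 0 0.068 0'
python3 -m crank '0 0 0 0 0 0 0;0 0 0 0 0 0 0'
python3 - <<'E'
from station import robot,eyes
from h import *
w=eyes.read_camera('wrist');s=robot.state();print(s['position'],go(s,[.649,.2285,.162],8.2))
p=eyes.read_camera('side')
a=np.hstack([cv2.resize(p['image'][20:130,280:380],(400,440),interpolation=cv2.INTER_CUBIC),cv2.resize(w['image'][100:320,220:420],(400,440),interpolation=cv2.INTER_CUBIC)])
cv2.imwrite('pics/a5.png',a)
E
```

```text
time_s: 6.28
position: [0.6478, 0.2294, 0.1832]
eef_rot: [0.705, -0.051, 0.705, 0.051]
ft_force: [-0.2, -0.1, -1.1]
grip_width: 0.078
time_s: 6.45
position: [0.6474, 0.2291, 0.1824]
eef_rot: [0.705, -0.051, 0.706, 0.051]
ft_force: [-0.7, -0.4, -0.8]
grip_width: 0.081
[0.64681614 0.22910554 0.18246819] (array([ 0.12, -0.1 ,  0.01]), array([ 0.0205, -0.0009,  0.0021]))
```

View pics/a5.png

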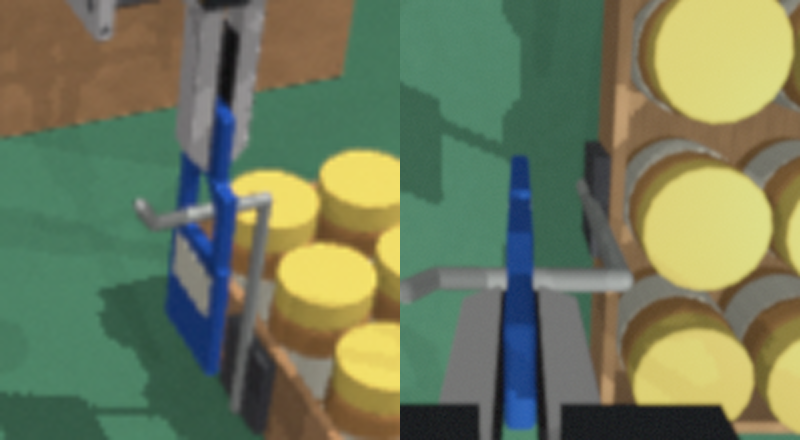

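The eye is threaded on the peg. I lower it gently.

```bash
python3 -m crank '0 0 0 0.007 0 0.001 0;0 0 0 0.014 0 0.001 0;0 0 0 0.018 0 0.001 0;0 0 0 0.019 0 0.001 0;0 0 0 0.020 0 0.001 0' 12
python3 -m crank '0 0 0 0 0 0 0;0 0 0 0 0 0 0'
```

```text
time_s: 6.97
position: [0.6486, 0.2293, 0.1619]
eef_rot: [0.705, -0.051, 0.706, 0.051]
ft_force: [0.5, -0.3, -0.7]
grip_width: 0.081
time_s: 7.13
position: [0.6493, 0.2294, 0.1627]
eef_rot: [0.705, -0.051, 0.705, 0.051]
ft_force: [-0.4, -0.0, -0.4]
grip_width: 0.086
```

```bash
python3 -m crank '0 0 0 0.001 0 0 0;0 0 0 0.002 0 0 0;0 0 0 0.002 0 0 0' 
python3 -m crank '0 0 0 0.001 0 0 0;0 0 0 0.002 0 0 0;0 0 0 0.002 0 0 0'
```

```text
time_s: 7.38
position: [0.6495, 0.2294, 0.1611]
eef_rot: [0.706, -0.051, 0.705, 0.051]
ft_force: [0.7, 0.4, 1.1]
grip_width: 0.082
time_s: 7.63
position: [0.6495, 0.2294, 0.1608]
eef_rot: [0.706, -0.051, 0.704, 0.051]
ft_force: [-1.9, -0.4, 6.8]
grip_width: 0.087
```

Contact at the expected height: 6.8 N at TCP z = 0.161. I ease off and then open a little.

```bash
python3 -m crank '0 0 0 -0.001 0 0 0;0 0 0 -0.0015 0 0 0;0 0 0 -0.0015 0 0 0.012;0 0 0 -0.0015 0 0 0.014;0 0 0 -0.0015 0 0 0.017'
python3 -m crank '0 0 0 0 0 0 0.019;0 0 0 0 0 0 0.022;0 0 0 0 0 0 0.022;0 0 0 0 0 0 0.022'
python3 -m crank '0 0 0 -0.005 0 0 0.022;0 0 0 -0.015 0 0 0.022;0 0 0 -0.03 0 0 0.022;0 0 0 -0.055 0 0 0.022;0 0 0 -0.09 0 0 0.022'
python3 -m crank '0 0 0 -0.03 0 0 0.022;0 0 0 -0.06 0 0 0.022;0 0 0 -0.06 0 0 0.022;0 0 0 -0.06 0 0 0.022;0 0 0 -0.06 0 0 0.022'
python3 - <<'E'
from station import robot,eyes
from h import *
p=eyes.read_camera('side');q=eyes.read_camera('scene')
a=np.hstack([cv2.resize(p['image'][40:150,280:380],(400,440),interpolation=cv2.INTER_CUBIC),cv2.resize(q['image'][140:360,230:430],(400,440),interpolation=cv2.INTER_CUBIC)])
cv2.imwrite('pics/a6.png',a)
E
```

```text
time_s: 8.05
position: [0.649, 0.2293, 0.1594]
eef_rot: [0.705, -0.051, 0.706, 0.051]
ft_force: [0.4, -0.1, 0.0]
grip_width: 0.174
time_s: 8.38
position: [0.6492, 0.2294, 0.1599]
eef_rot: [0.705, -0.051, 0.705, 0.051]
ft_force: [0.0, 0.8, -0.3]
grip_width: 0.234
time_s: 8.8
position: [0.6478, 0.229, 0.2493]
eef_rot: [0.704, -0.052, 0.707, 0.051]
ft_force: [0.1, 0.6, -0.3]
grip_width: 0.231
time_s: 9.22
position: [0.6489, 0.2293, 0.3101]
eef_rot: [0.705, -0.051, 0.705, 0.051]
ft_force: [-0.3, 0.0, -0.3]
grip_width: 0.233
```

View pics/a6.png

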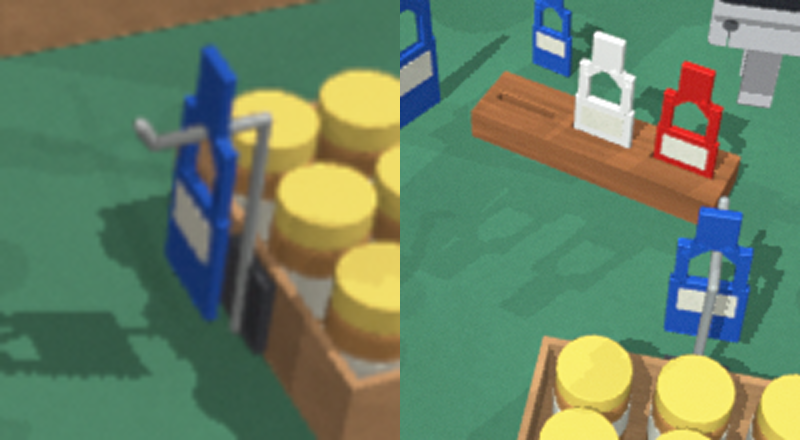

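The tag hangs upright on the hook, the gripper is clear, and red and white are still standing. I'll check that it is still before handing in.

```bash
python3 -m crank '0 0 0 0 0 0 0.022;0 0 0 0 0 0 0.022;0 0 0 0 0 0 0.022;0 0 0 0 0 0 0.022;0 0 0 0 0 0 0.022' >/dev/null
python3 -m crank '0 0 0 0 0 0 0.022;0 0 0 0 0 0 0.022;0 0 0 0 0 0 0.022;0 0 0 0 0 0 0.022;0 0 0 0 0 0 0.022'
python3 - <<'E'
from station import robot,eyes
from h import *
def m():
    im=eyes.read_camera('side')['image'][40:150,280:380].astype(int);k=(im[...,0]>90)&(im[...,0]-im[...,2]>70)
    y,x=np.nonzero(k);print(len(x),x.mean().round(2),y.mean().round(2),x.min(),x.max(),y.min(),y.max())
for i in range(4): m()
robot.job_done()
E
```

```text
time_s: 10.15
position: [0.6492, 0.2294, 0.3101]
eef_rot: [0.705, -0.051, 0.705, 0.051]
ft_force: [-0.0, -0.3, -1.3]
grip_width: 0.235
512 51.47 44.77 42 58 11 79
514 51.47 44.83 42 58 11 79
513 51.48 44.85 42 58 11 79
515 51.46 44.86 42 58 11 79
the job is handed in; nothing more can be done
```

The blue tag now hangs by its eye on the yellow-lid crate's hook, and I have handed the job in at about 10 s of the 45 s allowed.

- **Right tag:** I took the blue tag from the rack. The taller blue tag (about 0.19 m) and the shorter one (about 0.12 m) standing outside the rack were left alone.
- **Hanging:** I threaded the eye over the hook tip along the peg and lowered it until it touched, at about 7 N. I then let go with a small opening and raised the gripper about 0.15 m clear.
- **Last checks:** The final pictures show the tag upright and hanging freely, with the red and white tags still standing in the rack. In four side pictures taken over about 0.2 s just before handing in, the tag stayed still to within about 0.1 pixel.
- **Disagreements:** The three cameras placed the hook within a few millimetres of each other. No check failed.

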